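Set the plank to the bread cutter, unlock its blade arm and hold it open

ROBOT

A 6-joint arm with a two-finger parallel gripper is mounted at the origin on the work surface. World frame = base frame: x ahead of the robot, y to its left, z up, the work surface at z = 0. Lengths are in mm, angles in degrees, forces in N, time in s.
With the tool pointing down it reaches from about 250 to 800 mm from the base axis. Payload 8.5 kg.
Tool frame: the origin (TCP) lies midway between the tips of the shut fingers; the grasp point (between the pads) lies 19 mm behind it; z points along the fingers, y is the line along which they close (so a half turn about z gives the same grasp; the last joint's range is limited). The gripper opens to 85 mm and grips with 20 to 120 N. Pads are 22 mm wide; open, the fingers measure 114 mm over their backs; the gripper's body (76 mm by 85 mm) begins 54 mm behind the grasp point. The pads swing forward as they close: fully open they stand 13 mm farther back than shut.
Start: joints at [-66.692, 13.648, -0.773, 75.585, 0, 90], TCP at [207.709, -482.116, 231.276] pointing down, gripper open.
Joint ranges: [-152.45, 152.45], [-59.26, 108.67], [-65.41, 83.53], [-104.44, 129.93], [-82.83, 76.93], [-180, 180]. Speed limits (degrees/s): [127.2, 127.2, 159.86, 180, 180, 180].

INTERFACE

Orientations are given as [roll, pitch, yaw] about the fixed x, y, z axes, in that order (R = Rz(yaw) Ry(pitch) Rx(roll)).
In Python, from workcell import sense, imaging, order, finder gives the robot as it stands.
- The arm moves only by the shell command python3 -m crank 'ROWS' [FORCE]. ROWS is JSON, a list of rows, each a list of 5 numbers: the shift along the tool's x, y, z in mm, then the turn about the tool's z in rad, then the finger opening in mm, from 0 to 85.4. A call has 1 to 8 rows; each row is the pose to reach, as a shift and turn from the pose commanded when the call began, along the tool's axes at that moment; what a row does not reach only later rows make up. A row lasts 1/10 s, in which the tool goes at most 50 mm and 8.59 degrees, less where a joint would pass 70% of its speed; a pose out of reach is approached as far as the arm can. A call with a gripper value outside its range is refused whole. The fingers move at their own pace and stop on an object; FORCE is the grip in N (left out, the last holds). Time passes only in rows, so rows that repeat a pose let the fingers close. It gives the time, the measured TCP pose, the force, the opening and the grip force at its end, in the units of the state.
- sense(): the state, without advancing time (a new reading comes with each control period).
- imaging.camera(name): name is "scene" or "top" or "wrist"; returns a dict with "pixels" (400x640x3 uint8, red, green, blue), "fx", "fy", "cx", "cy" (pixels), "extrinsics" (4x4, takes a point from world to camera coordinates). Camera axes: x right, y up, looking along -z (the intrinsics and any distortion apply to the point x, -y, -z); pixel columns grow to the right and rows downward; lengths in mm; the calibration is good to about 2 mm. A picture is of the moment at which its call begins. There is no depth.
- order.job_done(): hands the job in; it is judged then, once.
Trained networks look in the newest picture that a camera, given by its name, has taken for a name from the list of things; names that differ only in an ending like _2 or _b are one class to them, and where a whole thing is asked for, a point or a joint stands for the part that bears it (a point fixed in the world has none). Each returns a list of dicts, best first, with "score" (0 to 1); they miss things now and then, are a little off and sometimes report something else, mostly with a low value. They report only what shows in the picture. A call takes as long as a camera call.
- finder.boxes_of(name, camera): "location" ([column, row] in pixels, amid what is visible of it).
- finder.cut_out(name, camera): "mask" (400x640 bool, what is visible of it) and "location" ([column, row] in pixels, amid what is visible of it).
The state is a dict: "clock": time; "q": joint angles; "qvel": joint speeds; "tau": joint torques, N m; "ee_pos": TCP position; "tool_rot": TCP orientation; "force": force on the tool from outside, world axes, zero at the start; "ft_torque": the same for the moment, N m; "finger_gap": opening from 0.0 (shut) to 1.0 (fully open); "grip_force": force on a finger pad.
Only numpy, scipy, OpenCV 4.12 (cv2) and the standard library are available. Lean on these libraries where they do the work, as an engineer would, in place of code of your own. Each camera call takes 0.05 s, during which the arm holds its last target. There are 200 camera calls.

TASK

Get the bread cutter ready for the next baguette: lay the long narrow oak plank flat on the table with its long edge flush along the cutter's outfeed side (the long side of its board next to the blade, away from the handle), about midway along it. Then pull the black side handle straight out from the cutter against its spring to unlock the blade arm, and lift the arm by that handle to about 40 degrees. Finish while still holding the arm up by the handle, with the plank still flush and everything else left where it was.

Things in the scene. Friction and masses are not known exactly. Their poses are not given: they have to be found in the camera images.
- cutter: Bread cutter (baguette guillotine), fixed to the table: a beech board, top 30 mm above the table, under a steel blade arm. Origin on the table. x runs along the blade from handle end to hinge end, y points out of the outfeed side, z up. The board spans x = -200 to +170, y = -120 to +20 mm. A bread fence 68 mm high crosses it at x = 49 to 61 mm on the infeed (-y) side.
- outfeed_mid (a point): Point in the middle of the cutter's outfeed face, 8 mm above the table (cutter frame x = -15, y = +20 mm); axes as the cutter's, y straight out of the face. The face is flat, upright, 370 mm long, 4 to 30 mm above the table. Behind its edge (y under 16 mm) stand steel guide plates up to 102 mm and the hinge bracket up to 114 mm high.
- hinge (a point): Point on the arm's hinge axis, in the blade's plane, 75 mm above the table (cutter frame x = +135, y = 0); axes as the cutter's. The hinge axis is level, along y.
- handle_grip (a point): Middle of the black side handle, a round grip 28 mm thick, 80 mm long with a 36 mm end flange, level along the cutter's y at the arm's front end, on the infeed side. Arm down and locked: at x = -175, y = -55, z = 75 mm in the cutter frame, 45 mm over the board, 310 mm from the hinge axis; grip from y = -21 to -103 mm. Moves with the handle, which does not spin on its axis.
- pull_handle: The side handle with its lock pin; origin on its axis, in the blade's plane when pushed home. It slides out of the arm and is otherwise rigid with it: the arm is lifted by it, in an arc about the hinge.
- latch (a joint): How far the side handle is pulled out, along the cutter's -y, in m: 0 home (locked), 0.014 at its stop. A spring pushes it home, 4 N at 0 and 11 N at the stop. Its inner pin locks the arm down in a hole of the outfeed guide plate and is free beyond about 0.009. Once the arm is up 0.12 rad the pin is above the plate and the handle may slide home.
- blade_hinge (a joint): Angle of the blade arm in rad: 0 down on the board, growing as it rises, 1.25 at its stop. Not sprung: it falls shut when let go. Lifting it at the handle takes 3 to 5 N.
- blade_arm: The steel blade arm, 340 mm long, 12 mm thick, 87 mm high over the table when down, about 0.6 kg with its handle; origin on the hinge axis. When down it runs from there along the cutter's -x.
- plank_center (a point): Centre of the loose oak serving plank, 280 mm long, 60 mm wide, 16 mm thick (8 mm above its underside), lying flat on the table at the left; its x axis runs along its length, its y axis across it. Both long edges are alike. About 0.2 kg.
- slate: loose slate serving board 200 x 170 x 8 mm at the left, with the jar and the toast on it; origin at the centre of its underside. A bystander.
- jar: preserving jar of spread, 74 mm across, 78 mm high, on the slate; origin at the centre of its underside. A bystander.
- toast: round slice of toast, 64 mm across, 15 mm thick, on the slate; origin at the centre of its underside. A bystander.
- tumbler: drinking glass, 72 mm across, 100 mm high, standing on the table at the right; origin at the centre of its underside. A bystander.
- mill: dark turned pepper mill, 52 mm across, 160 mm high, standing at the back left; origin at the centre of its underside. A bystander.
- ramekin: small white salt dish, 56 mm across, 30 mm high, standing near the robot; origin at the centre of its underside. A bystander.
- baguette: short baguette, 220 mm long, 60 mm across, lying at the right of the cutter; origin at the centre of its underside, its length along its y axis. A bystander.
- knife: table knife, 220 mm long, lying at the right, near the robot; origin near its middle, on the table. A bystander.

How it is judged (in metres and radians):
On the way, in this order (a step that is already met when the one before it is completed fails the run):
1. the plank lies on the table flush against the cutter's outfeed face (y of plank_center in the frame of cutter between 0.0475 and 0.053 m and x of plank_center in the frame of cutter between -0.065 and 0.035 m and z of plank_center in the frame of cutter below 0.012 m and angle between the x axis of plank_center and the x axis of cutter, either way round below 0.025 rad and angle between plank_center's own z axis and vertical below 0.06 rad and value of joint blade_hinge below 0.05 rad), for 0.2 s.
2. the side handle is pulled out with the arm still down (value of joint latch above 0.0085 m and value of joint blade_hinge below 0.08 rad), for 0.05 s.
3. the blade arm is raised by its handle (value of joint blade_hinge above 0.52 rad and contact force between the fingers and pull_handle above 1 N), for 0.2 s.
At the end, for the whole second after the job is handed in: Arm still at 0.52 to 0.90 rad (30 to 52 degrees), the fingers pressing on the side handle (over 1 N), no bystander propping it; plank flat on the table, long edge within 3 mm of the outfeed face and parallel within 0.025 rad, centre within 50 mm of the middle of the board (x = -15 mm) (all of step 3 and y of plank_center in the frame of cutter between 0.0475 and 0.053 m and x of plank_center in the frame of cutter between -0.065 and 0.035 m and z of plank_center in the frame of cutter below 0.012 m and angle between the x axis of plank_center and the x axis of cutter, either way round below 0.025 rad and angle between plank_center's own z axis and vertical below 0.06 rad and value of joint blade_hinge below 0.9 rad and velocity of joint blade_hinge between -0.1 and 0.1 rad/s and contact force between blade_arm and baguette below 0.3 N and contact force between blade_arm and jar below 0.3 N and contact force between blade_arm and mill below 0.3 N and contact force between blade_arm and tumbler below 0.3 N); the arm keeps its last pose, push and grip.
It fails at once if a bystander is pushed more than 30 mm or tipped over (distance of any of slate, jar, toast, tumbler, mill, ramekin, baguette, knife from where it was at the start of the episode above 0.03 m or angle between any of slate, jar, toast, tumbler, mill, ramekin, baguette, knife's own z axis and vertical above 0.5 rad).
It also fails if it takes over 72 s, if anything falls off the work surface, if the arm or the gripper's body presses on something with over 40 N, if the wrist force passes 120 N, or if a joint passes its speed limit or range.

## Working session

There is one attempt and no reset: what is moved stays moved. The work goes in short steps, Python scripts to look and compute and a shell command to move; the robot and the scene stay as the last step left them, time stands still between calls to the robot, and variables do not carry over. Pictures are saved under pics/ and viewed, at most 13 in all, crops included, and the job is handed in when it is done.

```bash
mkdir -p pics; ls
python3 - <<'E'
from workcell import sense, imaging, order, finder
import cv2,numpy as np
s=sense();print(s)
for c in("scene","top"):
    d=imaging.camera(c);cv2.imwrite(f"pics/{c}0.png",d["pixels"][:,:,::-1]);print(c,d["fx"],d["cx"],d["cy"],np.round(d["extrinsics"],3).tolist(),[k for k in d])
    for n in("cutter","plank_center","pull_handle","blade_arm","tumbler","baguette","slate","mill","ramekin","knife"):
        print(n,[(round(r["score"],2),np.round(r["location"]).tolist()) for r in finder.boxes_of(n,c)[:2]])
E
```

```text
pics
{'clock': 0.0, 'q': array([-6.66918565e+01,  1.36824280e+01, -8.16521800e-01,  7.55837198e+01,
       -2.09845410e-04,  8.99995350e+01]), 'qvel': array([-0.00840009,  0.07057052,  0.05339148,  0.01868187,  0.00882382,
       -0.07092974]), 'tau': array([-1.27184696e-03, -5.38769460e+01,  3.46442914e+01,  1.80698046e-02,
        5.85925864e-05,  1.67656924e-05]), 'ee_pos': array([ 207.56798138, -481.78180084,  230.66701002]), 'tool_rot': array([-1.79917330e+02,  2.09174290e-04,  2.33086087e+01]), 'force': array([0.60108837, 0.23331572, 0.38101362]), 'ft_torque': array([-0.03001217, -0.02426899, -0.03305105]), 'grip_force': 0.0, 'finger_gap': 1.0029436369993447}
scene 371.365976645135 321.2337872074092 198.83487164470785 [[-0.832, 0.554, 0.01, 456.139], [-0.457, -0.697, 0.552, 256.311], [0.313, 0.455, 0.834, -1326.058], [0.0, 0.0, 0.0, 1.0]] ['pixels', 'fx', 'fy', 'cx', 'cy', 'extrinsics']
cutter [(0.56, [269.0, 170.0])]
plank_center [(0.81, [403.0, 258.0])]
pull_handle [(0.66, [303.0, 130.0])]
blade_arm [(0.58, [282.0, 166.0]), (0.25, [269.0, 170.0])]
tumbler [(0.85, [284.0, 86.0
[... 193 characters left out ...]
 188.0])]
knife [(0.68, [317.0, 113.0]), (0.65, [267.0, 166.0])]
top 483.830886568184 318.1898055643685 200.1866113504217 [[-0.022, -1.0, -0.018, 67.483], [0.996, -0.023, 0.086, -595.223], [-0.086, -0.016, 0.996, -1759.289], [0.0, 0.0, 0.0, 1.0]] ['pixels', 'fx', 'fy', 'cx', 'cy', 'extrinsics']
cutter [(0.84, [384.0, 188.0])]
plank_center [(0.66, [255.0, 241.0]), (0.56, [385.0, 190.0])]
pull_handle [(0.59, [392.0, 230.0])]
blade_arm [(0.82, [367.0, 207.0])]
tumbler [(0.83, [460.0, 247.0])]
baguette [(0.73, [467.0, 199.0])]
slate [(0.63, [188.0, 245.0])]
mill [(0.61, [371.0, 214.0]), (0.59, [196.0, 193.0])]
ramekin [(0.59, [380.0, 188.0]), (0.54, [309.0, 261.0])]
knife [(0.8, [422.0, 256.0])]
```

```bash
python3 - <<'E'
import cv2
i=cv2.imread("pics/top0.png")[140:310,140:520];cv2.imwrite("pics/top0c.png",cv2.resize(i,(760,340),interpolation=cv2.INTER_CUBIC))
i=cv2.imread("pics/scene0.png")[60:380,180:540];cv2.imwrite("pics/scene0c.png",cv2.resize(i,None,fx=1.8,fy=1.8,interpolation=cv2.INTER_CUBIC))
E
cat > h.py <<'E'
from workcell import sense, imaging, order, finder
import cv2,numpy as np
from scipy.spatial.transform import Rotation as Ro
def pix2w(d,uv,z):
    E=d["extrinsics"];R,t=E[:3,:3],E[:3,3]
    r=np.array([(uv[0]-d["cx"])/d["fx"],-(uv[1]-d["cy"])/d["fy"],-1.])
    o=-R.T@t;w=R.T@r
    return o+w*(z-o[2])/w[2]
def w2pix(d,p):
    E=d["extrinsics"];c=E[:3,:3]@np.asarray(p,float)+E[:3,3]
    return np.array([d["cx"]+d["fx"]*c[0]/-c[2],d["cy"]+d["fy"]*c[1]/c[2]])
def shot(c,name=None):
    d=imaging.camera(c)
    if name:cv2.imwrite(f"pics/{name}.png",d["pixels"][:,:,::-1])
    return d
def mrect(d,mask,z):
    c=max(cv2.findContours(mask.astype(np.uint8),0,2)[0],key=cv2.contourArea)[:,0]
    w=np.array([pix2w(d,p,z)[:2] for p in c],np.float32)
    return cv2.minAreaRect(w)
def to_tool(p,s=None):
    s=s or sense()
    return Ro.from_euler("xyz",s["tool_rot"],degrees=True).inv().apply(np.asarray(p)-s["ee_pos"])
E
python3 - <<'E'
from h import *
for c in("top","scene"):
    d=shot(c)
    for n,z in(("plank_center",16),("cutter",30),("blade_arm",87),("pull_handle",80)):
        for r in finder.cut_out(n,c)[:2]:
            print(c,n,round(r["score"],2),r["mask"].sum(),mrect(d,r["mask"],z),pix2w(d,r["location"],z).round())
E
```

```text
top plank_center 0.67 1268 ((466.11248779296875, 299.7032775878906), (282.4608459472656, 62.00154495239258), 2.4057703018188477) [459. 291.  16.]
top plank_center 0.6 169 ((480.8929748535156, -214.40586853027344), (30.038545608520508, 81.64204406738281), 5.843542575836182) [ 483. -225.   16.]
top cutter 0.57 3833 ((636.5281982421875, -176.116455078125), (369.8916015625, 145.68215942382812), 6.394862651824951) [ 635. -178.   30.]
top cutter 0.23 1812 ((448.460205078125, 543.5419921875), (172.48565673828125, 193.99984741210938), 88.69123840332031) [443. 542.  30.]
top blade_arm 0.76 584 ((628.3959350585938, -167.44471740722656), (339.0030822753906, 108.09567260742188), 8.704690933227539) [ 514. -140.   87.]
top pull_handle 0.57 169 ((479.7748107910156, -206.11129760742188), (29.308719635009766, 79.14402770996094), 5.06082010269165) [ 481. -214.   80.]
top pull_handle 0.34 368 ((413.6560974121094, -441.31768798828125), (66.17079162597656, 83.85305786132812), 17.045154571533203) [ 415. -441.   80.]
scene cutter 0.74 4831 ((619.2661743164062, -181.2734375), (414.2301330566406, 183.39833068847656), 7.300945281982422) [ 643. -151.   30.]
scene cutter 0.42 656 ((592.3648071289062, -503.46063232421875), (242.415283203125, 58.792152404785156), 84.30423736572266) [ 583. -489.   30.]
scene blade_arm 0.65 1159 ((637.717529296875, -107.9244384765625), (246.1609649658203, 44.848873138427734), 6.850906848907471) [ 617. -112.   87.]
scene pull_handle 0.51 187 ((483.39263916015625, -209.88743591308594), (36.57441329956055, 84.59274291992188), 3.3281636238098145) [ 479. -211.   80.]
```

View pics/top0c.png

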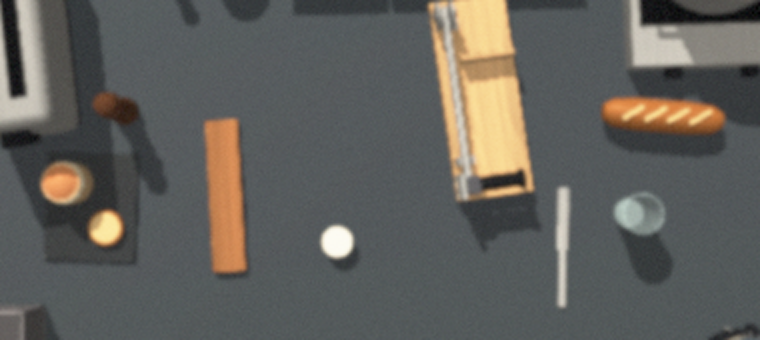

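View pics/scene0c.png

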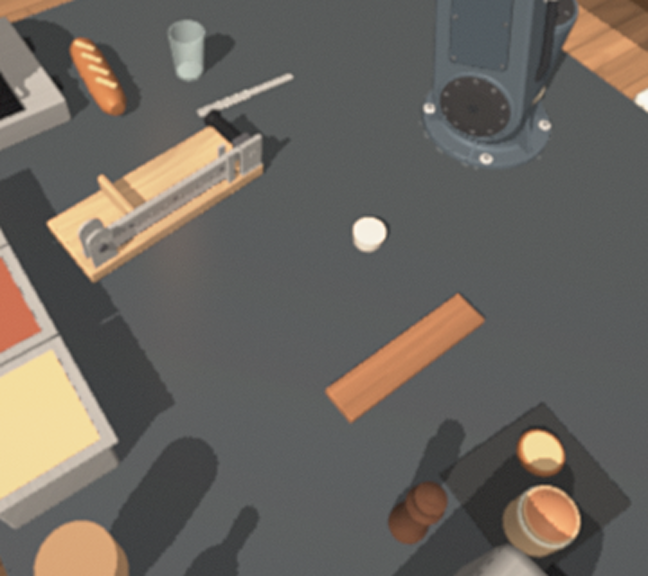

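The top view shows the plank at about (255, 238) in full-image pixels, yawed slightly left. The cutter is at (382, 188) with its handle at (390, 231) toward the robot, so cutter x points away from the robot at about 6.4°. The fitted sizes (282×62 and 370×146) match the given ones, and the handle position predicted from the board fit agrees with the detected one.

```bash
python3 -m crank '[[547,-615,0,0.365,85],[547,-615,0,0.365,85],[547,-615,0,0.365,85],[547,-615,0,0.365,85],[547,-615,0,0.365,85],[547,-615,0,0.365,85],[547,-615,0,0.365,85],[547,-615,0,0.365,85]]' 40
python3 - <<'E'
from h import *
print(to_tool([466,300,120]),sense()["tool_rot"])
E
```

```text
clock: 2.4
ee_pos: [333.2, -102.4, 231.7]
tool_rot: [180.0, -0.1, 2.4]
force: [1.6, -1.2, 0.4]
finger_gap: 0.996
grip_force: 0.0
[ 149.07479074 -396.64049738  111.71272329] [ 1.79980372e+02 -6.83065414e-02  2.35910482e+00]
```

```bash
python3 -m crank '[[149,-397,0,0,85],[149,-397,0,0,85],[149,-397,0,0,85],[149,-397,0,0,85],[149,-397,0,0,85],[149,-397,0,0,85],[149,-397,0,0,85],[149,-397,0,0,85]]' 40; python3 -m crank '[[0,0,30,0,85],[0,0,50,0,85],[0,0,50,0,85],[0,0,50,0,85]]'
python3 - <<'E'
from h import *
d=shot("wrist","w1")
r=finder.cut_out("plank_center","wrist")
for k in r[:2]:print(k["score"],k["mask"].sum(),k["location"],mrect(d,k["mask"],16))
s=sense();print(s["ee_pos"],s["tool_rot"],to_tool([466,300,-2]))
E
```

```text
clock: 3.2
ee_pos: [451.0, 57.6, 231.3]
tool_rot: [-177.8, 0.1, 5.8]
force: [-0.6, 0.6, -0.6]
finger_gap: 0.996
grip_force: 0.0
clock: 3.6
ee_pos: [450.1, 58.3, 181.8]
tool_rot: [-177.7, 0.1, 5.9]
force: [-0.1, -1.3, 0.5]
finger_gap: 0.997
grip_force: 0.0
[450.70862907  58.4822489  182.59388706] [-1.77738718e+02 -2.21929872e-02  5.92395711e+00] [  40.06487859 -231.17989316  193.88196348]
```

View pics/w1.png

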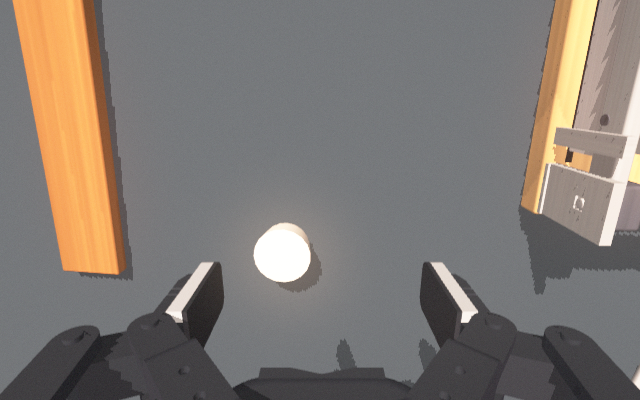

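The wrist view shows the plank at left (60, 130), the ramekin below center (283, 250) and the cutter at right. The move stopped short and the tool tilted about 2°, so I'll check the joints and carry on in smaller steps.

```bash
python3 -c "
from workcell import sense
s=sense();print(s['q'].round(1),s['qvel'].round(1))"; python3 -m crank '[[10,-30,0,0,85],[10,-60,0,0,85],[10,-60,0,0,85]]'; python3 -c "
from h import *
s=sense();print(s['q'].round(1),s['ee_pos'],s['tool_rot'],to_tool([466,300,60]))"
```

```text
[  5.9   8.1 -15.2  66.7   2.3 179.9] [ 0.1 -0.2 -0.  -0.2  0.1 -0. ]
clock: 4.0
ee_pos: [459.0, 89.0, 184.4]
tool_rot: [-176.2, 0.0, 8.5]
force: [0.0, -0.6, 0.3]
finger_gap: 0.995
grip_force: 0.0
[  8.5   9.3 -13.5  67.2   3.8 179.9] [458.97995608  89.01954981 184.36691241] [-1.76169219e+02  3.85788845e-02  8.52056691e+00] [  38.28608882 -198.84059529  137.93387309]
```

The cause is joint 6 sitting at its +180° limit. A half turn gives the same grasp and brings it back into range.

```bash
python3 -m crank '[[0,0,0,-1.2,85],[0,0,0,-1.2,85],[0,0,0,-1.2,85],[0,0,0,-1.2,85],[0,0,0,-1.2,85],[0,0,0,-1.2,85],[0,0,0,-1.2,85],[0,0,0,-1.2,85]]'; python3 -c "
from h import *
s=sense();print(s['q'].round(1),s['ee_pos'],s['tool_rot'],to_tool([466,300,120]))"
```

```text
clock: 4.8
ee_pos: [458.3, 87.6, 184.0]
tool_rot: [-178.6, -3.5, 77.5]
force: [0.6, 0.2, -1.3]
finger_gap: 0.995
grip_force: 0.0
[  8.4   9.3 -13.6  67.2   3.8 110.8] [458.26468394  87.62907552 183.96925275] [-178.567837     -3.47387549   77.47569438] [204.73466235 -36.57777986  77.45381867]
```

```bash
python3 -m crank '[[205,-37,14,-1.19,85],[205,-37,14,-1.19,85],[205,-37,14,-1.19,85],[205,-37,14,-1.19,85],[205,-37,14,-1.19,85],[205,-37,14,-1.19,85],[205,-37,14,-1.19,85],[205,-37,14,-1.19,85]]'; python3 -m crank '[[0,0,0,-1.19,85],[0,0,0,-1.19,85],[0,0,0,-1.19,85],[0,0,0,-1.19,85],[0,0,0,-1.19,85],[0,0,0,-1.19,85],[0,0,0,-1.19,85],[0,0,0,-1.19,85]]';python3 -m crank '[[0,0,0,-1.19,85],[0,0,0,-1.19,85],[0,0,0,-1.19,85],[0,0,0,-1.19,85],[0,0,0,-1.19,85],[0,0,0,-1.19,85],[0,0,0,-1.19,85],[0,0,0,-1.19,85]]'; python3 -m crank '[[0,0,0,-1.19,85],[0,0,0,-1.19,85],[0,0,0,-1.19,85],[0,0,0,-1.19,85],[0,0,0,-1.19,85],[0,0,0,-1.19,85],[0,0,0,-1.19,85],[0,0,0,-1.19,85]]'; python3 -c "
from h import *
s=sense();print(s['q'].round(1),s['ee_pos'],s['tool_rot'],to_tool([466,300,120]))"
```

```text
clock: 5.6
ee_pos: [467.5, 296.5, 183.2]
tool_rot: [177.3, -2.6, 145.8]
force: [-0.3, 1.1, 0.1]
finger_gap: 0.993
grip_force: 0.0
clock: 6.4
ee_pos: [467.7, 296.2, 183.3]
tool_rot: [176.6, 1.5, -146.2]
force: [-0.7, 0.5, 0.5]
finger_gap: 0.993
grip_force: 0.0
clock: 7.2
ee_pos: [467.7, 296.2, 183.3]
tool_rot: [-179.9, 3.8, -77.9]
force: [0.7, 1.0, 0.9]
finger_gap: 0.998
grip_force: 0.0
clock: 8.0
ee_pos: [467.7, 296.2, 183.3]
tool_rot: [-176.5, 1.3, -9.7]
force: [-0.5, -0.7, 0.8]
finger_gap: 0.995
grip_force: 0.0
[  30.4   16.6   -4.    68.2    3.5 -139.8] [467.65061036 296.15728956 183.30738062] [-176.46443584    1.26803116   -9.71838491] [-0.8740756   0.40393995 63.43806589]
```

```bash
python3 -m crank '[[0,0,0,-1.0,85],[0,0,0,-1.0,85],[0,0,0,-1.0,85],[0,0,0,-1.0,85],[0,0,0,-1.0,85],[0,0,0,-1.0,85],[0,0,0,-1.0,85],[0,0,0,-1.0,85]]';  python3 -c "
from h import *
s=sense();print(s['q'].round(1),s['ee_pos'],s['tool_rot'],to_tool([466,300,120]))"
```

```text
clock: 8.8
ee_pos: [412.0, 360.8, 183.3]
tool_rot: [179.9, -2.1, 41.2]
force: [-0.0, 0.5, -0.5]
finger_gap: 0.997
grip_force: 0.0
[ 4.130e+01  1.540e+01 -5.500e+00  6.690e+01 -1.000e-01 -1.799e+02] [411.97029723 360.77515273 183.281192  ] [179.92445566  -2.12145337  41.19749862] [-1.7186125  81.23341953 63.36809254]
```

```bash
python3 -m crank '[[-2,81,0,1.19,85],[-2,81,0,1.19,85],[-2,81,0,1.19,85],[-2,81,0,1.19,85],[-2,81,0,1.19,85],[-2,81,0,1.19,85],[-2,81,0,1.19,85],[-2,81,0,1.19,85]]'; python3 -m crank '[[0,0,0,1.19,85],[0,0,0,1.19,85],[0,0,0,1.19,85],[0,0,0,1.19,85],[0,0,0,1.19,85],[0,0,0,1.19,85],[0,0,0,1.19,85],[0,0,0,1.19,85]]';python3 -m crank '[[0,0,0,1.19,85],[0,0,0,1.19,85],[0,0,0,1.19,85],[0,0,0,1.19,85],[0,0,0,1.19,85],[0,0,0,1.19,85],[0,0,0,1.19,85],[0,0,0,1.19,85]]';  python3 -c "
from h import *
s=sense();print(s['q'].round(1),s['ee_pos'],s['tool_rot'],to_tool([466,300,-2]))"
```

```text
clock: 9.6
ee_pos: [464.6, 297.3, 183.2]
tool_rot: [-178.0, -0.8, -27.5]
force: [-0.0, -0.3, -0.2]
finger_gap: 0.994
grip_force: 0.0
clock: 10.4
ee_pos: [464.6, 297.4, 183.2]
tool_rot: [-178.5, 1.5, -95.7]
force: [-0.2, 0.3, -0.2]
finger_gap: 1.0
grip_force: 0.0
clock: 11.2
ee_pos: [464.6, 297.4, 183.2]
tool_rot: [179.1, 1.9, -163.9]
force: [-0.8, -1.1, -0.5]
finger_gap: 0.994
grip_force: 0.0
[32.5 15.8 -5.  67.1  0.3 16.3] [464.56571487 297.36759434 183.2441306 ] [ 179.14506755    1.92934346 -163.88108965] [  4.12907634  -0.63300991 185.22128571]
```

```bash
python3 -m crank '[[4,0,20,0.12,85],[4,0,60,0.24,85],[4,0,100,0.24,85],[4,0,110,0.24,85],[4,0,110,0.24,85]]';  python3 - <<'E'
from h import *
s=sense();print(s['ee_pos'],s['tool_rot'],to_tool([466,300,-2]))
d=shot("wrist","w2")
r=finder.cut_out("plank_center","wrist")
for k in r[:2]:print(k["score"],k["mask"].sum(),k["location"],mrect(d,k["mask"],16))
E
```

```text
clock: 11.7
ee_pos: [463.1, 298.3, 72.1]
tool_rot: [178.8, 1.5, -177.3]
force: [-0.8, -0.8, 0.2]
finger_gap: 0.994
grip_force: 0.0
[463.13066945 298.27564582  72.13126564] [ 178.80474712    1.53021487 -177.26735386] [-9.67616266e-01  3.78130516e-02  7.42004939e+01]
0.76 36876 [325.7, 166.9] ((462.4280090332031, 300.4991760253906), (239.47625732421875, 60.259437561035156), 2.614814281463623)
```

View pics/w2.png

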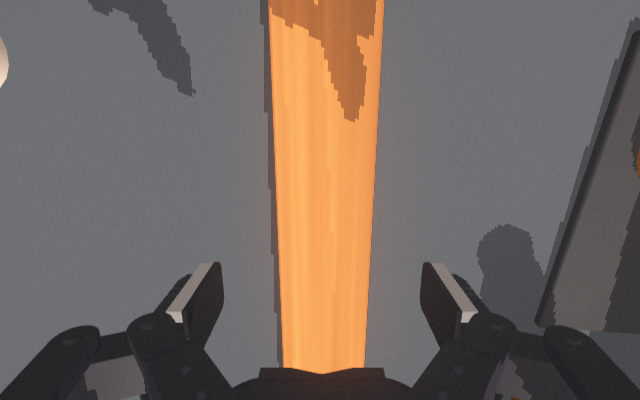

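The plank runs at columns 275–375, centered between the pads (pad midpoint about 322). I'll descend and grip.

```bash
python3 -m crank '[[-1,0,40,0,85],[-1,0,60,0,85],[-1,0,72,0,85],[-1,0,74,0,85],[-1,0,74,0,85]]'; python3 -m crank '[[0,0,0,0,40],[0,0,0,0,40],[0,0,0,0,40],[0,0,0,0,40],[0,0,0,0,40],[0,0,0,0,40],[0,0,0,0,40],[0,0,0,0,40]]' 40; python3 -m crank '[[0,0,-20,0,40],[0,0,-60,0,40],[0,0,-80,0,40],[0,0,-80,0,40]]'
python3 - <<'E'
from h import *
s=sense();print(s['ee_pos'],s['tool_rot'],s["finger_gap"],s["grip_force"])
d=shot("scene","s2")
i=d["pixels"][60:380,180:540,::-1];cv2.imwrite("pics/s2c.png",cv2.resize(i,None,fx=1.6,fy=1.6))
E
```

```text
clock: 12.3
ee_pos: [467.9, 301.0, 0.3]
tool_rot: [178.7, 1.8, -177.3]
force: [-0.4, 0.3, 0.3]
finger_gap: 0.994
grip_force: 0.0
clock: 13.1
ee_pos: [468.0, 301.0, 0.6]
tool_rot: [178.7, 1.8, -177.3]
force: [-1.0, -0.4, 7.8]
finger_gap: 0.686
grip_force: 42.4
clock: 13.5
ee_pos: [466.7, 299.7, 82.5]
tool_rot: [178.5, 2.0, -177.3]
force: [-0.0, 0.3, -3.0]
finger_gap: 0.684
grip_force: 45.5
[466.66344185 299.69993189  82.48847096] [ 178.54352238    1.97675702 -177.32200863] 0.6842391478603336 45.50700545310974
```

View pics/s2c.png

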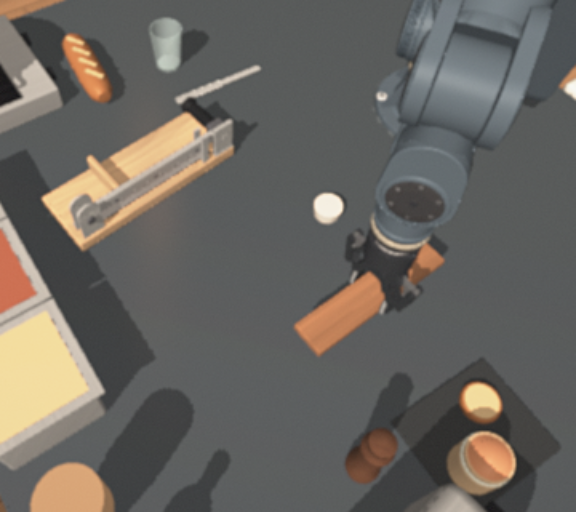

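The plank is held, with the opening at 58 mm and the plank visible in the gripper at about (370, 300) in the crop. Next I'll carry it next to the outfeed side.

Run:
```python
from h import *
print(to_tool([621,-32,82]))
```

```text
[-139.59390095 -337.9977296    -5.15530501]
```

```bash
python3 -m crank '[[-10,-25,0,0,40],[-140,-338,-5,-0.065,40],[-140,-338,-5,-0.065,40],[-140,-338,-5,-0.065,40],[-140,-338,-5,-0.065,40],[-140,-338,-5,-0.065,40],[-140,-338,-5,-0.065,40],[-140,-338,-5,-0.065,40]]'; python3 -m crank '[[0,0,0,0,40],[0,0,0,0,40]]'
python3 - <<'E'
from h import *
s=sense();print(s['q'].round(1),s['tool_rot'],to_tool([621,-35,40]))
d=shot("wrist","w3")
for n,z in(("cutter",30),("plank_center",80)):
  for k in finder.cut_out(n,"wrist")[:2]:print(n,k["score"],k["mask"].sum(),k["location"],mrect(d,k["mask"],z))
d=shot("top","t3");cv2.imwrite("pics/t3c.png",cv2.resize(d["pixels"][120:280,240:480,::-1],None,fx=3,fy=3,interpolation=cv2.INTER_CUBIC))
E
```

```text
clock: 14.35
ee_pos: [620.6, -35.3, 78.7]
tool_rot: [178.8, 1.6, -173.7]
force: [0.0, 0.7, -1.9]
finger_gap: 0.692
grip_force: 45.4
clock: 14.55
ee_pos: [619.8, -33.5, 78.6]
tool_rot: [178.8, 1.6, -173.7]
force: [1.2, 0.7, -1.7]
finger_gap: 0.691
grip_force: 45.4
[ -3.8  26.7  -4.2  57.7   1.5 -10.1] [ 178.78201019    1.59943747 -173.71730883] [ 9.20498013e-03 -2.42895260e+00  3.85723777e+01]
cutter 0.74 69349 [93.7, 177.2] ((642.0292358398438, -156.62200927734375), (125.77897644042969, 276.5442199707031), 79.75065612792969)
plank_center 0.72 57595 [320.6, 165.0] ((596.66162109375, -36.67412185668945), (169.7145538330078, 65.97563171386719), 6.199094772338867)
```

View pics/w3.png

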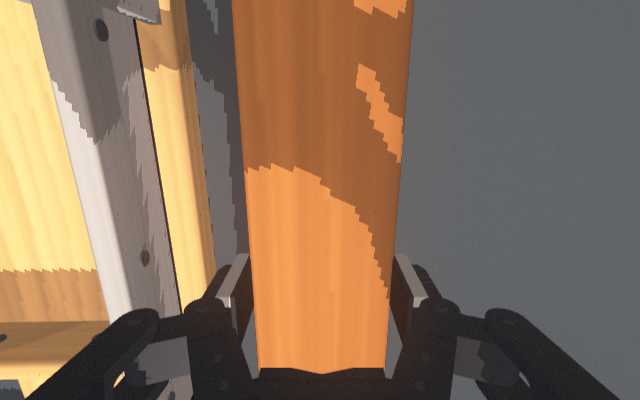

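The plank is held between the pads. The board's outfeed edge runs from about (187, 0) to (212, 250). I'll turn that edge into world coordinates.

Run:
```python
from h import *
d=shot("wrist")
o=np.array([645.8,-124.7]);a=np.radians(6.4);R=np.array([[np.cos(a),-np.sin(a)],[np.sin(a),np.cos(a)]])
for p in((187,2),(192,70),(206,190),(213,265)):
    w=pix2w(d,p,30);print(w.round(1),(R.T@(w[:2]-o)).round(1))
# colour edge: yellow->dark
im=d["pixels"].astype(int)
for r in range(5,260,30):
    row=im[r,150:232];b=(row[:,0]-row[:,2]);c=150+np.where(b>60)[0].max() if (b>60).any() else 0
    w=pix2w(d,(c,r),30);print(r,c,(R.T@(w[:2]-o)).round(1))
```

```text
[ 510.5 -109.3   30. ] [-132.7   30.4]
[ 541.3 -107.1   30. ] [-101.9   29.1]
[605.3 -99.6  30. ] [-37.5  29.5]
[653.7 -95.   30. ] [11.2 28.6]
5 182 [-131.4   27.8]
35 184 [-118.2   27.1]
65 189 [-104.3   27.9]
95 192 [-89.6  27.7]
125 196 [-74.2  28. ]
155 199 [-57.8  27.8]
185 203 [-40.5  28.1]
215 206 [-22.1  27.8]
245 210 [-2.6 28.2]
```

With the visible yellow boundary taken at the foot of the face (z = 4), the face sits at about y = 18–20 in the cutter frame, so the pose estimate holds. I'll lower the plank and release it.

```bash
python3 -m crank '[[1,0,35,0,40],[2,0,65,0,40],[2,-1,74,0,40],[2,-1,76,0,40],[2,-1,76,0,40]]'; python3 -m crank '[[0,0,0,0,85],[0,0,0,0,85],[0,0,0,0,85],[0,0,0,0,85],[0,0,0,0,85]]';  python3 -m crank '[[0,0,-30,0,85],[0,0,-60,0,85],[0,0,-60,0,0],[0,0,-60,0,0]]'
python3 - <<'E'
from h import *
s=sense();print(to_tool([621,-35,60]))
d=shot("wrist")
o=np.array([645.8,-124.7]);a=np.radians(6.4);R=np.array([[np.cos(a),-np.sin(a)],[np.sin(a),np.cos(a)]])
for c in("wrist","top"):
  d=shot(c)
  for k in finder.cut_out("plank_center",c)[:1]:
    r=mrect(d,k["mask"],16);print(k["score"],r,R.T@(np.array(r[0])-o))
print(R.T@(s["ee_pos"][:2]-o))
for y in(130,): 
  w=o+R@[-15,y];print(w,to_tool([*w,50]),to_tool([*w,3]))
E
```

```text
clock: 15.3
ee_pos: [621.5, -31.6, 5.4]
tool_rot: [178.8, 1.8, -173.6]
force: [0.4, 0.1, -2.4]
finger_gap: 0.686
grip_force: 45.4
clock: 15.8
ee_pos: [621.0, -32.0, 4.9]
tool_rot: [178.8, 1.8, -173.6]
force: [0.4, 0.2, 0.1]
finger_gap: 0.996
grip_force: 0.0
clock: 16.2
ee_pos: [619.7, -33.4, 65.2]
tool_rot: [178.8, 1.9, -173.6]
force: [-0.1, 0.1, -0.9]
finger_gap: 0.686
grip_force: 0.0
[-0.95602303 -1.84110133  5.24021791]
0.78 ((615.6851806640625, -33.680030822753906), (230.225341796875, 60.78599548339844), 6.261780738830566) [-19.78124257  93.80959213]
0.62 ((748.0682983398438, -19.50830841064453), (19.222549438476562, 60.74351119995117), 6.786876678466797) [113.35655958  93.13639045]
[-15.77348202  93.63989265]
[616.40252003   2.81779551] [-1.54730116 35.80349796 14.28382779] [-0.18551322 34.82233664 61.25384861]
```

```bash
python3 -m crank '[[0,40,0,0,0],[0,62,0,0,0],[0,62,20,0,0],[0,62,50,0,0],[0,62,59,0,0],[0,62,59,0,0]]'; python3 -m crank '[[0,-10,0,0,0],[0,-20,0,0,0],[0,-28,0,0,0],[0,-36,0,0,0],[0,-42,0,0,0],[0,-46,0,0,0],[0,-50,0,0,0],[0,-50,0,0,0]]'
python3 - <<'E'
from h import *
s=sense()
o=np.array([645.8,-124.7]);a=np.radians(6.4);R=np.array([[np.cos(a),-np.sin(a)],[np.sin(a),np.cos(a)]])
print(R.T@(s["ee_pos"][:2]-o),s["ee_pos"],s["finger_gap"])
d=shot("wrist","w4")
E
```

```text
clock: 17.05
ee_pos: [612.4, 29.6, 5.1]
tool_rot: [178.8, 1.5, -173.6]
force: [0.1, 0.5, 0.1]
finger_gap: 0.001
grip_force: 0.0
clock: 17.85
ee_pos: [620.6, -20.5, 7.2]
tool_rot: [178.8, 1.9, -173.6]
force: [0.0, 3.5, 5.5]
finger_gap: 0.002
grip_force: 2.4
[-13.42692899 106.31768027] [620.60563042 -20.54158554   7.18709111] 0.0018977175340796515
```

View pics/w4.png

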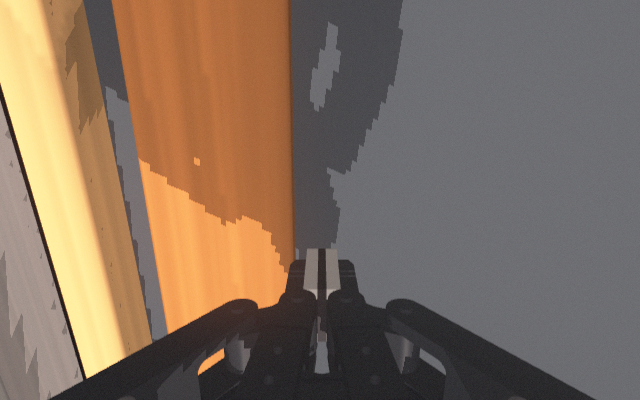

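The plank is being pushed squarely. A narrow gap to the board remains, at columns 95–160. I'll continue slowly until the force rises.

```bash
python3 -m crank '[[0,-3,1,0,0],[0,-5,1,0,0],[0,-7,1,0,0],[0,-8,1,0,0],[0,-9,1,0,0],[0,-9,1,0,0]]'; python3 -m crank '[[0,-1,0,0,0],[0,-2,0,0,0],[0,-3,0,0,0],[0,-3,0,0,0]]';  python3 - <<'E'
from h import *
s=sense()
o=np.array([645.8,-124.7]);a=np.radians(6.4);R=np.array([[np.cos(a),-np.sin(a)],[np.sin(a),np.cos(a)]])
print(R.T@(s["ee_pos"][:2]-o),s["ee_pos"],s["force"])
d=shot("wrist","w5")
k=finder.cut_out("plank_center","wrist")[0];r=mrect(d,k["mask"],16);print(r,R.T@(np.array(r[0])-o))
E
```

```text
clock: 18.5
ee_pos: [622.1, -28.4, 6.8]
tool_rot: [178.7, 2.0, -173.6]
force: [-0.3, 6.9, 13.5]
finger_gap: 0.003
grip_force: 5.9
clock: 18.9
ee_pos: [622.6, -31.3, 6.8]
tool_rot: [178.7, 2.0, -173.6]
force: [-1.1, 6.8, 13.0]
finger_gap: -0.001
grip_force: 6.1
[-12.69507305  95.37986202] [622.5521523  -31.32965923   6.79477258] [-1.10452001  6.76409514 13.00508643]
((588.4418334960938, -76.55763244628906), (135.1726837158203, 59.663509368896484), 5.665863990783691) [-51.63432747  54.235994  ]
```

```bash
python3 -m crank '[[0,-1,-1,0,0],[0,-2,-1,0,0],[0,-2,-1,0,0]]'; python3 -m crank '[[0,-1,0,0,0],[0,-2,0,0,0],[0,-2,0,0,0]]'; python3 -m crank '[[0,-1,0,0,0],[0,-2,0,0,0],[0,-2,0,0,0]]';  python3 - <<'E'
from h import *
s=sense()
o=np.array([645.8,-124.7]);a=np.radians(6.4);R=np.array([[np.cos(a),-np.sin(a)],[np.sin(a),np.cos(a)]])
print(R.T@(s["ee_pos"][:2]-o),s["ee_pos"],s["force"])
d=shot("wrist","w5")
k=finder.cut_out("plank_center","wrist")[0];r=mrect(d,k["mask"],16);print(r,R.T@(np.array(r[0])-o))
E
```

```text
clock: 19.3
ee_pos: [621.9, -33.5, 6.9]
tool_rot: [178.7, 1.9, -173.6]
force: [-1.3, 6.9, 10.0]
finger_gap: 0.001
grip_force: 5.1
clock: 19.6
ee_pos: [622.0, -33.9, 6.9]
tool_rot: [178.6, 1.9, -173.5]
force: [-2.3, 13.6, 11.6]
finger_gap: 0.002
grip_force: 8.9
clock: 19.9
ee_pos: [622.0, -34.2, 7.0]
tool_rot: [178.4, 1.9, -173.4]
force: [-3.3, 22.8, 12.8]
finger_gap: 0.0
grip_force: 12.7
[-13.6017151   92.62933198] [621.95775916 -34.16411017   6.95608731] [-3.31026175 22.7843467  12.81878497]
((587.8275146484375, -79.55343627929688), (134.13015747070312, 60.11332702636719), 6.612640857696533) [-52.57875689  51.32733773]
```

Contact is firm at 23 N and the TCP has stopped. I'll back off and check that it is flush.

```bash
python3 -m crank '[[0,8,0,0,0],[0,20,0,0,0],[0,20,-40,0,0],[0,20,-80,0,0],[0,20,-120,0,0],[0,20,-150,0,0],[0,20,-150,0,0]]'
python3 - <<'E'
from h import *
s=sense();print(s["ee_pos"],s["tool_rot"],s["q"].round(1))
d=shot("wrist","w6")
for n,z in(("plank_center",16),("cutter",30)):
  k=finder.cut_out(n,"wrist")[0];print(n,mrect(d,k["mask"],z))
d=shot("top");k=finder.cut_out("pull_handle","top")[0];print(k["score"],mrect(d,k["mask"],80))
E
```

```text
clock: 20.7
ee_pos: [617.1, -22.0, 160.4]
tool_rot: [178.9, 2.2, -173.6]
force: [0.7, -0.4, -0.0]
finger_gap: -0.001
grip_force: 0.0
[617.14250098 -22.04367903 160.37716868] [ 178.92707705    2.15877541 -173.62421489] [-2.7 22.9  2.2 67.3  1.4 -9.1]
plank_center ((619.8369750976562, -75.82786560058594), (267.0300598144531, 61.808624267578125), 6.380124092102051)
cutter ((660.6993408203125, -185.94326782226562), (317.7124938964844, 175.88497924804688), 6.3541412353515625)
0.76 ((479.3704833984375, -206.13275146484375), (29.766115188598633, 80.09407043457031), 5.429677486419678)
```

View pics/w6.png

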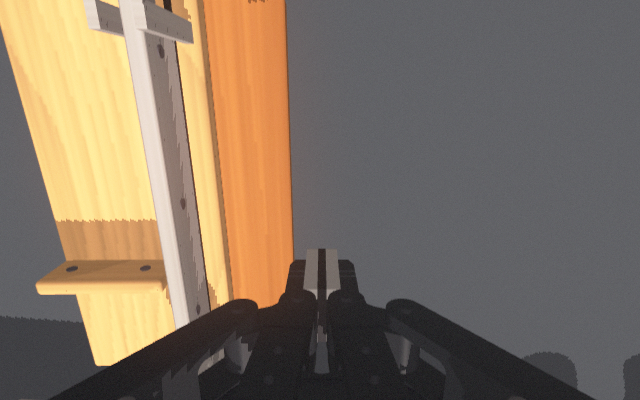

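The plank lies flush and parallel, with no visible gap at columns 205–225; plank yaw is 6.38° and cutter yaw 6.35°. Next is the handle.

```bash
python3 -c "
from h import *
print(to_tool([480.4,-215.7,160]))"
```

```text
[ 154.35449607 -177.67542024  -13.7903153 ]
```

```bash
python3 -m crank '[[40,-44,-14,0.15,0],[80,-90,-14,0.3,0],[120,-134,-14,0.45,0],[154,-178,-14,0.6,0],[154,-178,-14,0.75,85],[154,-178,-14,0.9,85],[154,-178,-14,1.05,85],[154,-178,-14,1.19,85]]'; python3 -m crank '[[0,0,0,0.15,85],[0,0,0,0.3,85],[0,0,0,0.38,85],[0,0,0,0.38,85]]'
python3 - <<'E'
from h import *
s=sense();print(s["q"].round(1),to_tool([480.4,-215.7,110]),to_tool([480.4,-215.7,54]))
d=shot("wrist","w7")
k=finder.cut_out("pull_handle","wrist")[0];print(k["score"],mrect(d,k["mask"],82),k["location"],k["mask"].sum())
E
```

```text
clock: 21.75
ee_pos: [480.7, -216.2, 160.1]
tool_rot: [178.0, -0.5, 117.8]
force: [1.0, -0.3, 0.3]
finger_gap: 0.684
grip_force: 0.0
clock: 22.15
ee_pos: [481.1, -215.7, 160.2]
tool_rot: [178.3, -1.2, 96.4]
force: [-0.4, -0.2, 0.1]
finger_gap: 1.0
grip_force: 0.0
[-25.3  15.2  -9.3  64.7   1.9  58.3] [-0.98097694 -2.10334972 50.12183553] [ -2.19046987  -3.71938895 106.08544463]
0.66 ((479.2874450683594, -206.32687377929688), (34.93376922607422, 83.1396255493164), 5.6276774406433105) [315.8, 195.7] 4944
```

View pics/w7.png

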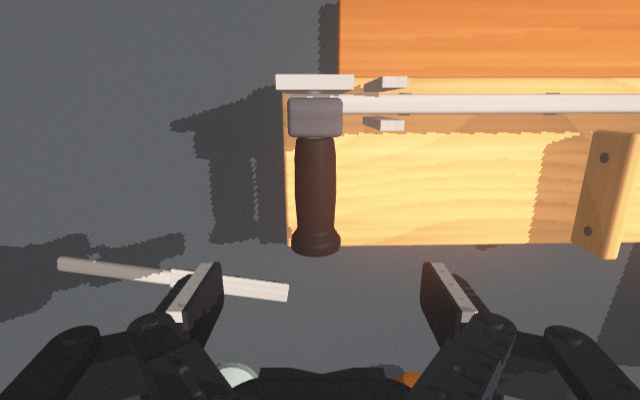

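The handle is at columns 295–340, rows 135–255, between the pads, and its measured center (479, −206) matches. I'll descend and grip.

```bash
python3 -m crank '[[-1,-1,40,0,85],[-2,-3,80,0,85],[-2,-4,100,0,85],[-2,-4,106,0,85],[-2,-4,106,0,85]]'; python3 -m crank '[[0,0,0,0,10],[0,0,0,0,10],[0,0,0,0,10],[0,0,0,0,10],[0,0,0,0,10],[0,0,0,0,10],[0,0,0,0,10],[0,0,0,0,10]]' 60;  python3 -c "
from h import *
s=sense();print(s['tool_rot'],s['ee_pos'],to_tool(s['ee_pos']+[1.78,-15.9,0]))"
```

```text
clock: 22.75
ee_pos: [480.5, -215.6, 54.7]
tool_rot: [178.3, -1.2, 96.6]
force: [0.2, -0.1, 0.1]
finger_gap: 0.998
grip_force: 0.0
clock: 23.55
ee_pos: [479.8, -216.3, 56.2]
tool_rot: [178.3, -1.1, 96.5]
force: [-8.2, -2.1, 11.5]
finger_gap: 0.297
grip_force: 58.1
[178.31491291  -1.11113968  96.46213444] [ 479.81078441 -216.27022391   56.2263424 ] [-1.59963030e+01 -1.16671913e-02 -3.10733397e-01]
```

```bash
python3 -m crank '[[-4,0,0,0,10],[-8,0,0,0,10],[-10,0,0,0,10],[-12,0,0,0,10],[-13,0,0,0,10],[-13,0,0,0,10]]' 80; python3 -c "
from h import *
s=sense();print(s['ee_pos'],s['force'])"
```

```text
clock: 24.15
ee_pos: [481.1, -227.3, 56.1]
tool_rot: [178.3, -1.3, 96.5]
force: [-7.8, 8.8, 17.7]
finger_gap: 0.298
grip_force: 77.5
[ 481.06266972 -227.32200498   56.13531665] [-7.80021999  8.82542302 17.67480254]
```

The handle moved 11 mm with 11 N of pull, which matches the spring. I'll pull a little further, then start lifting.

```bash
python3 -m crank '[[-1,0,0,0,10],[-2,0,0,0,10],[-3,0,0,0,10],[-3,0,0,0,10]]' 80
python3 - <<'E'
from h import *
s=sense();print(s['ee_pos'],s['force'])
u=np.array([np.cos(np.radians(6.4)),np.sin(np.radians(6.4)),0])
for a in(5,10,15,20,25,30,35,40):
    t=np.radians(a);print(a,to_tool(s['ee_pos']+310*(1-np.cos(t))*u+[0,0,310*np.sin(t)],s).round(1))
E
```

```text
clock: 24.55
ee_pos: [481.4, -230.0, 56.1]
tool_rot: [178.3, -1.4, 96.5]
force: [-8.1, 9.6, 18.5]
finger_gap: 0.298
grip_force: 77.6
[ 481.35821077 -230.01025456   56.10964794] [-8.11147353  9.56842077 18.51257338]
5 [  0.6   2.  -27. ]
10 [  1.3   6.3 -53.7]
15 [  1.9  13.  -79.9]
20 [   2.5   21.9 -105.4]
25 [   3.    32.9 -130. ]
30 [   3.6   46.1 -153.6]
35 [   4.1   61.4 -176. ]
40 [   4.5   78.5 -197. ]
```

```bash
python3 -m crank '[[0,0,-7,0,10],[0,1,-14,0,10],[0,1.5,-20,0,10],[0.6,2,-27,0,10],[0.6,2,-27,0,10]]' 80; python3 -c "
from h import *
s=sense();print(s['ee_pos'],s['force'])
d=shot('scene');cv2.imwrite('pics/s8.png',cv2.resize(d['pixels'][90:250,180:380,::-1],None,fx=3.5,fy=3.5,interpolation=cv2.INTER_CUBIC))"
```

```text
clock: 25.05
ee_pos: [482.0, -229.0, 81.4]
tool_rot: [178.4, -1.5, 96.6]
force: [-1.6, 9.7, -5.6]
finger_gap: 0.296
grip_force: 79.7
[ 482.04353936 -229.01743171   81.42661739] [-1.62768606  9.73341689 -5.62527114]
```

View pics/s8.png

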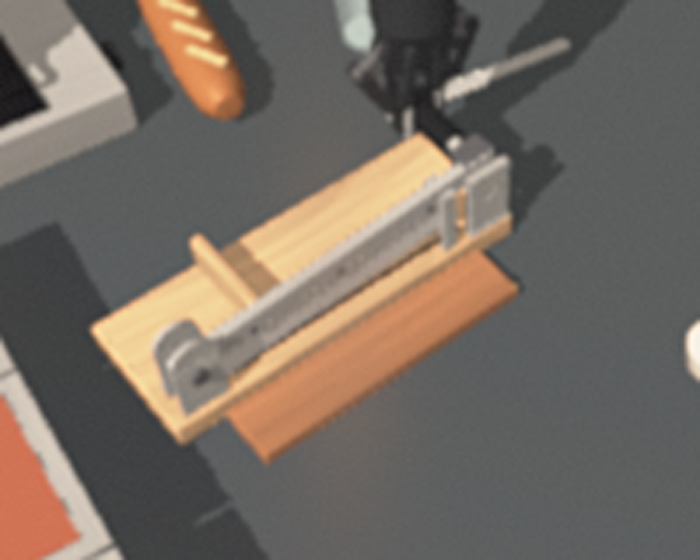

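The arm's front end, at (480, 150), has lifted clear of the guide with about 5.6 N of lifting force, and the plank is still flush. I'll keep raising along the arc.

```bash
python3 -m crank '[[0.3,2,-13,0,10],[0.6,4,-27,0,10],[1,7,-40,0,10],[1.3,11,-53,0,10],[1.6,15,-66,0,10],[2,20,-78,0,10],[2.2,25,-91,0,10],[2.4,31,-103,0,10]]'; python3 -m crank '[[0.3,6,-11,0,10],[0.6,13,-23,0,10],[0.8,20,-35,0,10],[1,28,-46,0,10],[1.3,36,-56,0,10],[1.5,45,-67,0,10],[1.5,45,-67,0,10],[1.5,45,-67,0,10]]'
python3 - <<'E'
from h import *
s=sense();print(s['ee_pos'],s['force'],s["clock"])
o=np.array([645.8,-124.7]);a=np.radians(6.4);R=np.array([[np.cos(a),-np.sin(a)],[np.sin(a),np.cos(a)]])
c=R.T@(s["ee_pos"][:2]-o);print(c,np.degrees(np.arctan2(s["ee_pos"][2]-56,135-c[0])))
d=shot("top");k=finder.cut_out("plank_center","top")[0];r=mrect(d,k["mask"],16);print(k["score"],r,R.T@(np.array(r[0])-o))
d=shot('scene');cv2.imwrite('pics/s9.png',cv2.resize(d['pixels'][60:260,180:420,::-1],None,fx=3,fy=3,interpolation=cv2.INTER_CUBIC))
E
```

```text
clock: 25.9
ee_pos: [506.7, -225.5, 184.5]
tool_rot: [178.8, -1.5, 96.5]
force: [-12.6, 9.3, -1.8]
finger_gap: 0.292
grip_force: 78.2
clock: 26.7
ee_pos: [547.4, -221.4, 254.6]
tool_rot: [178.9, -1.4, 96.5]
force: [-29.2, 6.5, 15.0]
finger_gap: 0.289
grip_force: 77.9
[ 547.41119837 -221.38567532  254.57527827] [-29.20592181   6.46636468  15.04526166] 26.7
[-108.55308365  -85.11582772] 39.19127229580866
0.74 ((623.8007202148438, -76.01668548583984), (280.7252197265625, 63.824832916259766), 7.273399353027344) [-16.43550141  50.83215239]
```

View pics/s9.png

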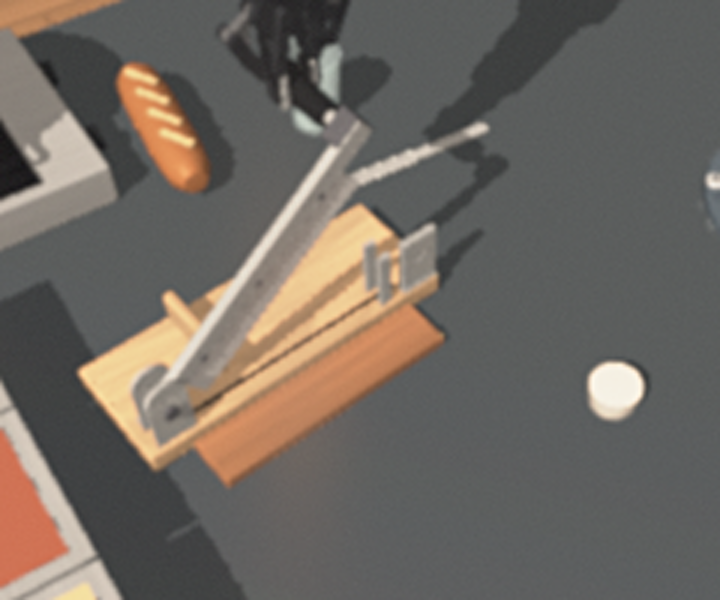

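The arm is up at about 39° and the plank is still flush. I'll ease the radial strain slightly, let it settle and hand in.

```bash
python3 -m crank '[[0,-1,-1,0,10],[0,-2,-1,0,10],[0,-2,-1,0,10],[0,-2,-1,0,10],[0,-2,-1,0,10],[0,-2,-1,0,10]]' && python3 -c "
from workcell import order
print(order.job_done())"
```

```text
clock: 27.45
ee_pos: [547.1, -221.4, 254.7]
tool_rot: [178.7, -1.4, 96.5]
force: [-18.9, 7.8, 6.4]
finger_gap: 0.294
grip_force: 78.4
the job is handed in; nothing more can be done
None
```

I handed the job in at 27.5 s: the plank is flush along the outfeed side, and the blade arm was unlocked and is held up by its handle at about 39°; no verdict on the judging came back.

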